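# Set the sealing disc on the test pillar with the transfer fork

### The job

The sealing disc lies loose on the tines of the transfer fork, and its lapped faces must not be touched by the fingers. Lift the fork by its upright grip, carry the disc level to the flat-topped pillar (not the V-topped one) and lower the fork round the pillar so that the disc is left resting centrally on the pillar's top. Leave the fork lying flat on the bench and let go of it.

Things in the scene. Friction and masses are not known exactly. Their poses are not given: they have to be found in the camera images.
- fork_grip (a point): Centre of the upright grip (black block, 22 mm along fork x, 14 mm along y; close the fingers along y) of the flat steel transfer fork lying loose on the bench, 0.35 kg. The point is 45 mm above the fork's underside, the grip's top 76 mm. x points along the blade to the tines, z up. The blade is 30 mm wide and 6 thick; a counterweight 30 x 40 mm, top 26 mm up, is centred 60 mm behind the grip.
- fork_seat (a point): Centre of the disc's seat, at the fork's upper face (6 mm above its underside), 125 mm along fork x from the grip; same axes. Two tines either side, 14 mm wide, 54 mm apart, end 48 mm ahead of it; the bridge joining them (82 mm wide) begins 27 mm behind it. The gap is open to the front and from below, so a pillar can come up through it.
- disc_center (a point): Centre of the sealing disc, bare aluminium, 76 mm in diameter, 8 mm thick (point 4 mm above its underside), 0.1 kg, with a low hub 26 mm wide and 3 mm high on top. It starts flat on the tines and bridge of the fork, within 6 mm of the seat's centre, held by friction alone. z is its axis.
- flat_top (a point): Centre of the flat round top, 55 mm above the bench, of an upright steel pillar fixed on the bench; head 30 mm in diameter and 11 mm thick, stem below 20 mm, foot 28 mm. z up. A second fixed pillar with a V-shaped notch on a square head stands near it and is not the one wanted.
Mind the look-alikes: they are no part of the job. What is shaped like the part that bears flat_top but turquoise is not meant.

How it is judged:
On the way:
1. the disc is carried on the fork, lifted clear of the bench (height (world z) of disc_center above 0.06 m and height (world z) of fork_seat above 0.05 m and distance between disc_center and fork_seat below 0.025 m), for 0.2 s.
At the end, for the whole second after the job is handed in: The disc rests flat on the flat-topped pillar, its centre within 13 mm of the pillar's; the fork lies flat on the bench, both at rest and released (horizontal distance between disc_center and flat_top below 0.013 m and z of disc_center in the frame of flat_top between 0 and 0.009 m and angle between each of disc_center, fork_grip's own z axis and vertical below 0.15 rad and linear speed of each of disc, fork below 0.02 m/s and height (world z) of fork_grip between 0.038 and 0.052 m); the robot touches nothing.
It fails at once if the fingers touch the disc (contact force between the fingers and disc above 0.5 N).
It fails at once if the disc tilts by more than 15 degrees (angle between disc_center's own z axis and vertical above 0.262 rad).
It also fails if it takes over 46 s, if anything falls off the work surface, if the arm or the gripper's body presses on something with over 40 N, if the wrist force passes 120 N, or if a joint passes its speed limit or range.

### The arm

A 7-joint arm with a two-finger parallel gripper is mounted at the origin on a cart in front of the work surface, level with it; the furniture and walls round the work are solid. World frame = base frame: x ahead of the robot, y to its left, z up, the work surface at z = 0. Lengths are in m, angles in rad, forces in N, time in s.
With the tool pointing down it reaches from about 0.425 to 0.925 m from the base axis. Payload 6.8 kg.
Tool frame: the origin (TCP) lies between the finger pads; the fingertips stand 17 mm ahead of it and the grasp point (between the pads) lies 2 mm behind it; z points along the fingers, x is the direction in which the jaws open and shut, and the axes are right-handed (so a half turn about z gives the same grasp; the last joint's range is limited). The gripper opens to 85 mm and grips with 20 to 120 N. Pads are 22 mm wide; open, the fingers measure 114 mm over their backs; the gripper's body (76 mm by 85 mm) begins 54 mm behind the grasp point. The pads swing forward as they close: fully open they stand 13 mm farther back than shut.
Start: joints at [1.179, 0.477, 0.022, 1.555, -0.011, 1.109, -0.083], TCP at [0.189, -0.648, 0.216] pointing down, gripper open.
Joint ranges: [-2.96, 2.96], [-0.34, 2.1], [-1.41, 1.46], [0.24, 2.44], [-1.37, 4.51], [0.17, 1.92], [-2.96, 2.96]. Speed limits (rad/s): [2.39, 2.39, 3.14, 3.14, 3.14, 3.14, 3.14].

### API

Orientations are given as a unit quaternion [w, x, y, z].
In Python, from station import readout, read_camera, get_calibration, bot, models gives the robot as it stands.
- The arm moves only by the tool carry_out, never from a script. Its argument "deltas" is a list of rows, each a list of 2 entries, a list of its own where there are three numbers: the shift along the tool's x, y, z in cm, then the turn about the tool's z in degrees. A call has 1 to 10 rows; each row is the pose to reach, as a shift and turn from the pose measured when the call began, along the tool's axes at that moment; what a row does not reach only later rows make up. A row lasts 1/8 s, in which the tool goes at most 62.5 mm and 10.7 degrees, less where a joint would pass 70% of its speed; a pose out of reach is approached as far as the arm can. A call with a gripper value outside its range is refused whole. "hand" is the opening, from 0 (shut) to 1 (fully open), set as the call begins (left out, the last holds). The fingers move at their own pace and stop on an object; "newtons" is the grip in N (left out, the last holds). Time passes only in rows, so rows that repeat a pose let the fingers close. It gives the time, the measured TCP pose, the force and the opening at its end, in the units of the state.
- readout.get_obs(): the state, without advancing time (a new reading comes with each control period).
- read_camera(name): name is "side" or "top" or "wrist"; returns the picture (480x640x3 uint8, red, green, blue); there is no depth.
- get_calibration(name): a dict with "fov_y" (degrees; the focal length in pixels is half the picture's height over the tangent of half this angle, whatever the lens; pixels are square), "cx", "cy" (the principal point, pixels), "world_from_camera" (4x4, takes a point from camera to world coordinates). Camera axes: x right, y down, z forward; pixel columns grow to the right and rows downward; lengths in m; the calibration is good to about 2 mm. A picture is of the moment at which its call begins: read the wrist's pose just before it. get_calibration takes no time and is no camera call; for the wrist camera it gives the pose at the moment of the call.
- bot.hand_in(): hands the job in, once; it reports no verdict.
Trained networks look in the newest picture that a camera, given by its name, has taken for a name from the list of things; names that differ only in an ending like _2 or _b are one class to them, and where a whole thing is asked for, a point or a joint stands for the part that bears it (a point fixed in the world has none). Each returns a list of dicts, best first, with "score" (0 to 1); they miss things now and then, are a little off and sometimes report something else, mostly with a low value. They report only what shows in the picture. A call takes as long as a camera call. They do not tell look-alikes from the thing itself.
- models.spot_in(query, camera): "centre" ([row, column] in pixels, amid what is visible of it).
The state is a dict: "t": time; "q": joint angles; "joint_vel": joint speeds; "joint_torque": joint torques, N m; "eef_pos": TCP position; "tool_rot": TCP orientation; "contact_force": force on the tool from outside, world axes, zero at the start; "torque": the same for the moment, N m; "gripper_width": opening from 0.0 (shut) to 1.0 (fully open).
Only numpy, scipy, OpenCV 4.12 (cv2) and the standard library are available. Lean on these libraries where they do the work, as an engineer would, in place of code of your own. Each camera call takes 0.05 s, during which the arm holds its last target. There are 200 camera calls.

## Working session

There is one attempt and no reset: what is moved stays moved. The work goes in short steps, Python scripts to look and compute and a tool call to move; the robot and the scene stay as the last step left them, time stands still between calls to the robot, and variables do not carry over. Pictures are saved under pics/ and viewed, about 8 in all and at most 12, crops included, and the job is handed in when it is done.

Besides the shell and the picture viewer there is one more tool, called as name(argument=value, ...), one argument or row to a line, values as JSON. carry_out: Moves the arm, as the interface text tells. Its arguments: {"type":"object","properties":{"deltas":{"type":"array"},"hand":{"type":"number"},"newtons":{"type":"number"}},"required":["deltas"]}

```bash
ls; mkdir -p pics; cat > h.py <<'E'
import numpy as np,cv2
from station import readout, read_camera, get_calibration, bot, models
def shot(n,f=None):
    im=read_camera(n); 
    if f: cv2.imwrite('pics/'+f,cv2.cvtColor(im,cv2.COLOR_RGB2BGR))
    return im
def px2w(n,rc,z,c=None):
    c=c or get_calibration(n); f=240/np.tan(np.radians(c['fov_y'])/2); T=np.array(c['world_from_camera'])
    d=T[:3,:3]@np.array([(rc[1]-c['cx'])/f,(rc[0]-c['cy'])/f,1]); o=T[:3,3]
    return o+d*(z-o[2])/d[2]
def w2px(n,p,c=None):
    c=c or get_calibration(n); f=240/np.tan(np.radians(c['fov_y'])/2); T=np.array(c['world_from_camera'])
    q=T[:3,:3].T@(np.array(p)-T[:3,3]); return np.array([c['cy']+f*q[1]/q[2],c['cx']+f*q[0]/q[2]])
E
python3 - <<'E'
from h import *
Z=dict(fork_grip=.045,fork_seat=.006,disc_center=.01,flat_top=.055)
ims=[]
for n in('top','side'):
    ims.append(shot(n,n+'0.png'))
    print(n,{k:np.round(v,3).tolist() if k!='world_from_camera' else np.round(v,2).tolist() for k,v in get_calibration(n).items()})
    for k,z in Z.items():
        for r in models.spot_in(k,n)[:4]: print(n,k,np.round(r['centre']),round(r['score'],2),px2w(n,r['centre'],z).round(3))
print(readout.get_obs())
E
```

```text
pics
top {'fov_y': 54.007, 'cx': 323.5, 'cy': 238.358, 'world_from_camera': [[0.01, -0.99, 0.11, 0.49], [-1.0, -0.01, -0.03, -0.12], [0.03, -0.11, -0.99, 0.92], [0.0, 0.0, 0.0, 1.0]]}
top fork_grip [296. 393.] 0.86 [ 0.479 -0.277  0.045]
top fork_seat [296. 393.] 0.71 [ 0.479 -0.283  0.006]
top disc_center [248. 398.] 0.57 [ 0.57  -0.293  0.01 ]
top flat_top [206. 226.] 0.7 [0.641 0.032 0.055]
top flat_top [258. 343.] 0.6 [ 0.547 -0.183  0.055]
top flat_top [189. 267.] 0.59 [ 0.674 -0.042  0.055]
top flat_top [197. 320.] 0.58 [ 0.659 -0.14   0.055]
side {'fov_y': 49.646, 'cx': 322.119, 'cy': 236.55, 'world_from_camera': [[1.0, 0.06, -0.05, 0.6], [0.08, -0.67, 0.74, -0.77], [0.01, -0.74, -0.67, 0.64], [0.0, 0.0, 0.0, 1.0]]}
side fork_grip [327. 251.] 0.77 [ 0.472 -0.315  0.045]
side fork_seat [327. 256.] 0.58 [ 0.47  -0.285  0.006]
side disc_center [332. 322.] 0.78 [ 0.572 -0.289  0.01 ]
side flat_top [194. 374.] 0.96 [0.646 0.    0.055]
side flat_top [274. 315.] 0.94 [ 0.555 -0.213  0.055]
side flat_top [222. 388.] 0.63 [ 0.67  -0.077  0.055]
side flat_top [256. 384.] 0.56 [ 0.663 -0.162  0.055]
{'t': 0.5, 'q': array([ 1.17889122,  0.47700542,  0.02239824,  1.55543997, -0.01150052,
        1.10928537, -0.08309537]), 'joint_vel': array([ 0.0001118 ,  0.00036736, -0.00067986, -0.00186819, -0.00130978,
       -0.00102183,  0.00098849]), 'joint_torque': array([-1.92824897e-03, -5.95805097e+01,  1.60439137e+00, -2.81291735e+01,
        1.23406402e-02,  2.51630976e-03, -1.39002435e-05]), 'eef_pos': array([ 0.18901316, -0.64799545,  0.21568732]), 'tool_rot': array([-8.63800266e-06,  7.99998630e-01, -6.00001827e-01, -1.91199682e-07]), 'contact_force': array([ 0.1758734 ,  0.71837986, -0.32877789]), 'torque': array([ 0.05315714,  0.01622071, -0.07816919]), 'gripper_width': 0.9972127652963833}
```

View pics/top0.png

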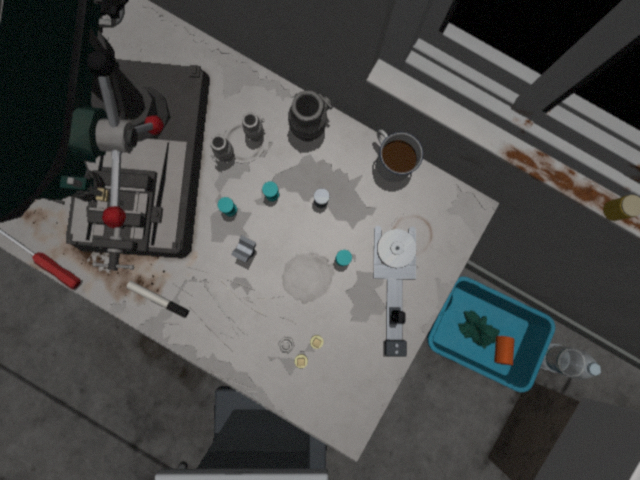

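View pics/side0.png

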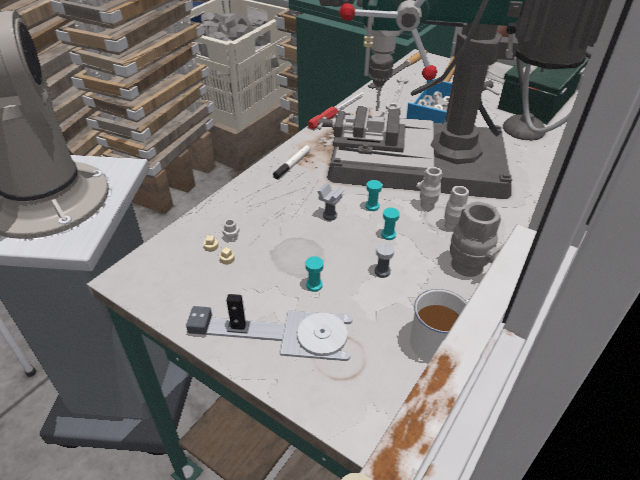

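The top view shows the steel-grey flat pillar at (197,320). The turquoise look-alikes are at (206,226), (189,267) and (258,343), and the V-topped pillar is at (248,244). I choose (197,320), which is (256,384) in the side view. I'll check it in a close crop.

```bash
python3 - <<'E'
import cv2,numpy as np
t=cv2.imread('pics/top0.png');s=cv2.imread('pics/side0.png')
a=cv2.resize(t[180:360,300:440],None,fx=3.3,fy=3.3,interpolation=cv2.INTER_CUBIC)
b=cv2.resize(s[235:375,180:400],(330,210),interpolation=cv2.INTER_CUBIC)
b2=cv2.resize(s[235:285,360:410],(330,330),interpolation=cv2.INTER_CUBIC)
r=np.vstack([b,b2]);a=cv2.copyMakeBorder(a[:540],0,max(0,540-a.shape[0]),0,0,0) if a.shape[0]<=540 else a[:540]
cv2.imwrite('pics/crop0.png',np.hstack([a,r]))
E
```

```text
(no output)
```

View pics/crop0.png

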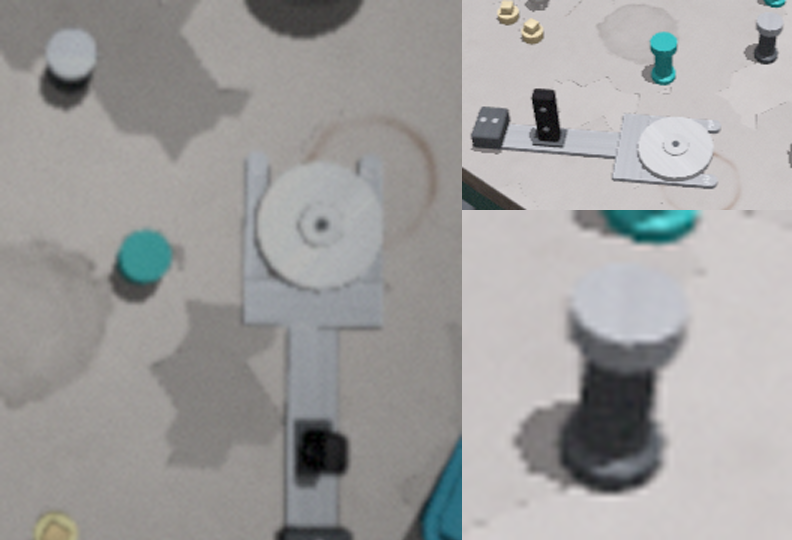

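```bash
python3 - <<'E'
from h import *
for nm,n,rc,z in [('pil','top',(196.7,321.2),.055),('pil','side',(249.4,385.1),.055),('hub','top',(247.9,397.6),.017),('hub','side',(330.3,322.7),.017),('gtop','top',(317,400.9),.076),('gtop','side',(297,234),.076),
 ('bridgeL','top',(180+326/3.3,300+245/3.3),.006),('bridgeR','top',(180+326/3.3,300+383/3.3),.006),('bladeL','top',(180+510/3.3,300+287/3.3),.006),('bladeR','top',(180+510/3.3,300+338/3.3),.006),
 ('bladeL','top',(180+350/3.3,300+287/3.3),.006),('bladeR','top',(180+350/3.3,300+338/3.3),.006),('tineL','top',(180+157/3.3,300+257/3.3),.006),('tineR','top',(180+157/3.3,300+371/3.3),.006)]:
    print(nm,n,px2w(n,rc,z).round(4))
print(np.array(get_calibration('wrist')['world_from_camera']).round(3), get_calibration('wrist')['fov_y'])
E
```

```text
pil top [ 0.6605 -0.1426  0.055 ]
pil side [ 0.6648 -0.147   0.055 ]
hub top [ 0.5698 -0.2912  0.017 ]
hub side [ 0.5733 -0.291   0.017 ]
gtop top [ 0.442  -0.2849  0.076 ]
gtop side [ 0.4445 -0.2877  0.076 ]
bridgeL top [ 0.5105 -0.2474  0.006 ]
bridgeR top [ 0.5111 -0.3286  0.006 ]
bladeL top [ 0.4046 -0.2713  0.006 ]
bladeR top [ 0.4048 -0.301   0.006 ]
bladeL top [ 0.4967 -0.272   0.006 ]
bladeR top [ 0.4969 -0.3019  0.006 ]
tineL top [ 0.6103 -0.2549  0.006 ]
tineR top [ 0.611  -0.3228  0.006 ]
[[ 0.28  -0.908 -0.31   0.269]
 [-0.96  -0.265 -0.091 -0.625]
 [ 0.     0.323 -0.946  0.373]
 [ 0.     0.     0.     1.   ]] 63.314118421523524
```

carry_out(
  deltas=[
    [[-2,-2.5,0],1],
    [[-5,-6,0],3],
    [[-8,-10,0],5],
    [[-11.5,-14.5,0],7],
    [[-15,-19,0],9],
    [[-18.5,-23.5,0.5],11],
    [[-22,-28,1],13],
    [[-25,-31.5,1.5],15],
    [[-27,-34,2],17],
    [[-27.6,-34.5,2],17],
  ],
  hand=1,
)

```text
t: 1.75
eef_pos: [0.4442, -0.2842, 0.1956]
tool_rot: [0.0, -0.704, 0.71, 0.0]
contact_force: [-0.5, 0.1, 1.3]
gripper_width: 1.001
```

carry_out(
  deltas=[
    [[0,0,0],0],
    [[0,0,0],0],
  ],
)

```text
t: 2.0
eef_pos: [0.4434, -0.2856, 0.1958]
tool_rot: [0.0, -0.703, 0.711, -0.0]
contact_force: [-0.0, -0.0, 0.4]
gripper_width: 1.004
```

```bash
python3 - <<'E'
from h import *
o=readout.get_obs(); c=get_calibration('wrist')
im=shot('wrist','w1.png'); print(o['t'],o['eef_pos'].round(4),o['tool_rot'].round(4),o['q'].round(2))
print(np.array(c['world_from_camera']).round(3).tolist())
for k,z in dict(fork_grip=.045,disc_center=.01,flat_top=.055).items():
    for r in models.spot_in(k,'wrist')[:3]: print(k,np.round(r['centre'],1),round(r['score'],2),px2w('wrist',r['centre'],z,c).round(4))
E
```

```text
2.0 [ 0.4434 -0.2856  0.1958] [ 1.000e-04 -7.034e-01  7.108e-01 -0.000e+00] [ 0.56  0.26 -0.12  1.92  0.04  0.96 -1.16]
[[-0.01, -0.946, -0.323, 0.527], [-1.0, 0.01, 0.003, -0.287], [0.0, 0.323, -0.946, 0.353], [0.0, 0.0, 0.0, 1.0]]
fork_grip [136.3 313.9] 0.95 [ 0.5015 -0.2846  0.045 ]
disc_center [ 43.  322.3] 0.9 [ 0.571  -0.2919  0.01  ]
flat_top [ 69.  178.8] 0.68 [ 0.5496 -0.1897  0.055 ]
```

View pics/w1.png

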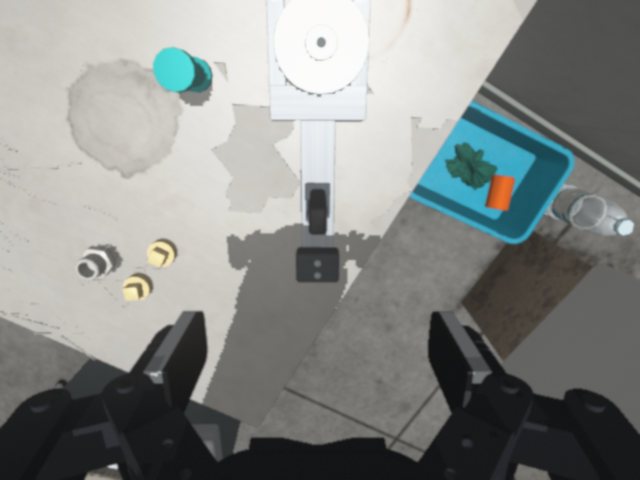

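```bash
python3 - <<'E'
from h import *
for nm,rc,z in [('hub',(42,321),.017),('bridgeback',(121,318.5),.006),('blade',(150,318.5),.006),('cw top front',(248,318),.026),('cw top back',(281,317.5),.026),('grip base block',(183,317.5),.010),('gtop front',(190,317),.076),('gtop back',(233,317),.076),('disc L',(42,276),.014),('disc R',(42,369),.014)]:
    print(nm,px2w('wrist',rc,z).round(4))
for p in [(.454,-.2865,.076),(.432,-.2865,.076)]: print(w2px('wrist',p).round(1))
E
```

```text
hub [ 0.571  -0.2903  0.017 ]
bridgeback [ 0.5112 -0.2878  0.006 ]
blade [ 0.4868 -0.2876  0.006 ]
cw top front [ 0.4024 -0.2863  0.026 ]
cw top back [ 0.3698 -0.2856  0.026 ]
grip base block [ 0.4583 -0.2865  0.01  ]
gtop front [ 0.4664 -0.2861  0.076 ]
gtop back [ 0.4335 -0.2858  0.076 ]
disc L [ 0.5718 -0.2549  0.014 ]
disc R [ 0.571  -0.3282  0.014 ]
[206.5 317.7]
[234.9 318. ]
```

carry_out(
  deltas=[
    [[0.1,-0.1,2],0],
    [[0.1,-0.1,5],0],
    [[0.1,-0.1,8],0],
    [[0.1,-0.1,11],0],
    [[0.1,-0.1,13],0],
    [[0.1,-0.1,14.2],0],
    [[0.1,-0.1,14.6],0],
    [[0.1,-0.1,14.6],0],
  ],
  hand=1,
)

```text
t: 3.2
eef_pos: [0.4449, -0.2864, 0.05]
tool_rot: [0.0, -0.703, 0.711, -0.0]
contact_force: [0.2, 0.7, -0.1]
gripper_width: 1.001
```

carry_out(
  deltas=[
    [[0,0,0],0],
    [[0,0,0],0],
    [[0,0,0],0],
    [[0,0,0],0],
    [[0,0,0],0],
    [[0,0,0],0],
    [[0,0,0],0],
    [[0,0,0],0],
  ],
  hand=0,
  newtons=60,
)

```text
t: 4.2
eef_pos: [0.445, -0.286, 0.0502]
tool_rot: [0.0, -0.703, 0.711, -0.0]
contact_force: [-0.2, 2.8, 5.3]
gripper_width: 0.141
```

carry_out(
  deltas=[
    [[0,0,-0.2],0],
    [[0,0,-0.6],0],
    [[0,0,-1.4],0],
    [[0,0,-2.4],0],
    [[0,0,-3.6],0],
    [[0,0,-4.8],0],
    [[0,0,-6],0],
    [[0,0,-7],0],
    [[0,0,-7.8],0],
    [[0,0,-8.2],0],
  ],
)

```text
t: 5.45
eef_pos: [0.4451, -0.2861, 0.1328]
tool_rot: [0.0, -0.703, 0.711, -0.0]
contact_force: [-0.0, -0.5, -3.9]
gripper_width: 0.142
```

carry_out(
  deltas=[
    [[0,0,0],0],
    [[0,0,0],0],
    [[0,0,0],0],
  ],
)

```text
t: 5.82
eef_pos: [0.4449, -0.286, 0.1324]
tool_rot: [0.0, -0.703, 0.711, 0.0]
contact_force: [-0.9, 0.3, -4.4]
gripper_width: 0.14
```

```bash
python3 - <<'E'
from h import *
o=readout.get_obs(); c=get_calibration('wrist')
a=shot('wrist');b=shot('side');print(o['eef_pos'].round(4),o['contact_force'].round(2),o['torque'].round(2))
r=models.spot_in('disc_center','side')[0];print(r,w2px('side',(.571,-.291,.092)))
v=np.hstack([a[:300,160:480],b[150:450,150:450]]);cv2.imwrite('pics/lift.png',v[:,:,::-1])
E
```

```text
[ 0.4449 -0.286   0.1324] [-0.87  0.32 -4.39] [ 0.    0.12 -0.02]
{'centre': [298.7, 322.1], 'score': 0.71} [297.14759747 321.72494533]
```

View pics/lift.png

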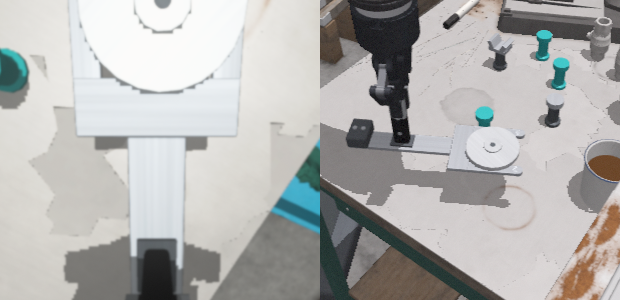

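carry_out(
  deltas=[
    [[-0.4,0,0],0],
    [[-1.2,0,0],0],
    [[-2.4,0,0],0],
    [[-3.8,0,0],0],
    [[-5.3,0,0],0],
    [[-6.8,0,0],0],
    [[-8.3,-0.2,0],0],
    [[-9.6,-0.5,0],0],
    [[-10.5,-0.8,0],0],
    [[-11,-1,0],0],
  ],
)

```text
t: 7.22
eef_pos: [0.4565, -0.1756, 0.1326]
tool_rot: [0.0, -0.704, 0.711, -0.0]
contact_force: [-0.1, 0.2, -4.0]
gripper_width: 0.138
```

carry_out(
  deltas=[
    [[-0.3,-0.3,0],0.5],
    [[-0.8,-0.9,0],2],
    [[-1.6,-1.8,0],4],
    [[-2.6,-2.8,0],6],
    [[-3.7,-4,0],9],
    [[-4.9,-5.3,0],12],
    [[-6,-6.5,0],15],
    [[-7,-7.6,0],17.5],
    [[-7.7,-8.4,0],19.3],
    [[-8,-8.8,0],20],
  ],
)

```text
t: 8.48
eef_pos: [0.5458, -0.0963, 0.1326]
tool_rot: [0.001, -0.569, 0.822, -0.0]
contact_force: [0.5, -0.2, -4.8]
gripper_width: 0.14
```

carry_out(
  deltas=[
    [[0,0,0],0],
    [[0,0,0],0],
    [[0,0,0],0],
  ],
)

```text
t: 8.85
eef_pos: [0.5455, -0.0967, 0.1326]
tool_rot: [0.0, -0.569, 0.822, -0.0]
contact_force: [0.1, 0.1, -4.8]
gripper_width: 0.146
```

```bash
python3 - <<'E'
from h import *
o=readout.get_obs()
a=shot('top');b=shot('side');c=shot('wrist');print(o['t'],o['eef_pos'].round(4),o['tool_rot'].round(4),o['contact_force'].round(2))
for n in('top','side','wrist'):
    for r in models.spot_in('disc_center',n)[:2]:print(n,r,px2w(n,r['centre'],.098).round(4))
for n in ('top','side'):print(w2px(n,(.6625,-.1445,.055)))
A=cv2.resize(a[160:280,260:380],(400,400),interpolation=cv2.INTER_CUBIC)
B=cv2.resize(b[190:310,300:420],(400,400),interpolation=cv2.INTER_CUBIC)
cv2.imwrite('pics/over.png',np.hstack([A,B])[:,:,::-1])
E
```

```text
8.85 [ 0.5455 -0.0967  0.1326] [ 4.000e-04 -5.691e-01  8.222e-01 -1.000e-04] [ 0.11  0.07 -4.75]
top {'centre': [184.0, 332.7], 'score': 0.82} [ 0.6751 -0.1618  0.098 ]
side {'centre': [231.7, 386.1], 'score': 0.83} [ 0.6623 -0.1517  0.098 ]
side {'centre': [212.2, 322.6], 'score': 0.45} [ 0.5586 -0.1126  0.098 ]
wrist {'centre': [34.4, 324.0], 'score': 0.75} [ 0.6491 -0.1392  0.098 ]
[195.6247275  322.23154832]
[248.25813616 383.69017577]
```

View pics/over.png

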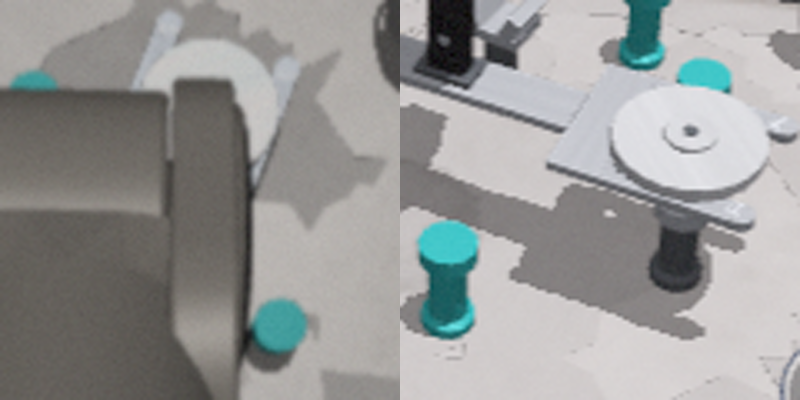

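```bash
python3 - <<'E'
from h import *
print('hub',px2w('side',(229.3,387),.0995)); print('pil',px2w('side',(249.4,385.1),.055))
im=cv2.imread('pics/side0.png')
for z in(.05,.06): print('V top',px2w('top',(248,244),z).round(3),'side',px2w('side',(193,330),z).round(3))
print('Vfoot',px2w('side',(217,330),0).round(3),'turq',px2w('top',(258,343),.055).round(3),px2w('side',(264,315),.055).round(3))
w=shot('wrist','w2.png')
E
```

```text
hub [ 0.66364793 -0.1475139   0.0995    ]
pil [ 0.66478277 -0.14702622  0.055     ]
V top [ 0.564 -0.002  0.05 ] side [0.564 0.002 0.05 ]
V top [ 0.563 -0.003  0.06 ] side [ 0.565 -0.011  0.06 ]
Vfoot [ 0.566 -0.008  0.   ] turq [ 0.547 -0.183  0.055] [ 0.553 -0.191  0.055]
```

View pics/w2.png

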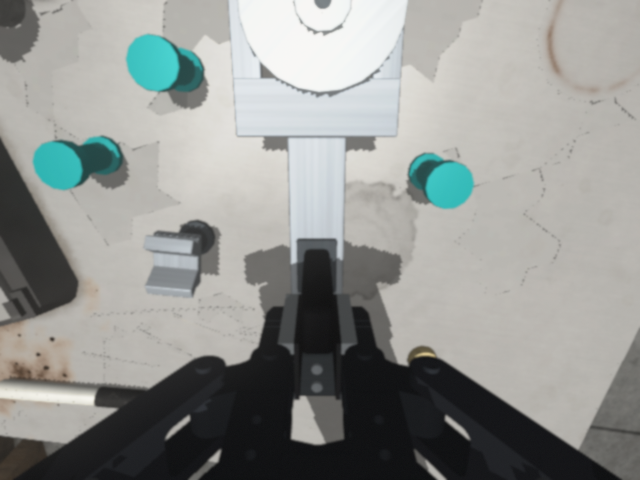

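carry_out(
  deltas=[
    [[0,0,0.4],0],
    [[0,0,1],0],
    [[0,0,1.7],0],
    [[0,0,2.3],0],
    [[0,0,2.7],0],
    [[0,0,3.0],0],
    [[0,0,3.3],0],
    [[0,0,3.6],0],
    [[0,0,4],0],
    [[0,0,4.4],0],
  ],
)

```text
t: 10.45
eef_pos: [0.546, -0.0963, 0.0885]
tool_rot: [0.001, -0.569, 0.822, -0.0]
contact_force: [0.0, 0.4, -3.3]
gripper_width: 0.144
```

```bash
python3 - <<'E'
from h import *
b=shot('side');w=shot('wrist');o=readout.get_obs();print(o['t'],o['eef_pos'].round(4),o['contact_force'])
B=cv2.resize(b[190:310,300:420],(480,480),interpolation=cv2.INTER_CUBIC)
cv2.imwrite('pics/half.png',np.hstack([B,cv2.resize(w[:240,160:480],(320,240)) if 0 else np.vstack([w[:240,160:480],w[240:,160:480]])])[:,:,::-1])
E
```

```text
10.55 [ 0.5455 -0.0962  0.0881] [-0.35318424  0.29743096 -3.31050566]
```

View pics/half.png

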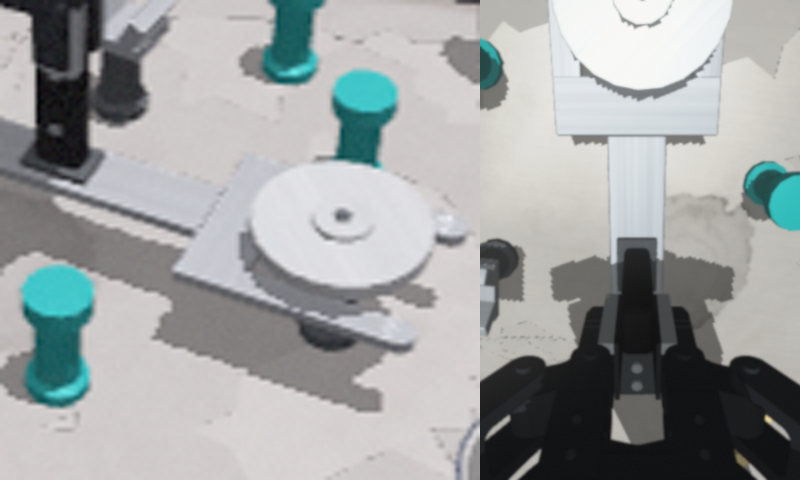

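The disc has left the tines: there is a gap under it at crop (290,280), and the load fell by about 1.4 N. I'll go on down.

carry_out(
  deltas=[
    [[0,0,0.4],0],
    [[0,0,1],0],
    [[0,0,1.7],0],
    [[0,0,2.3],0],
    [[0,0,2.8],0],
    [[0,0,3.2],0],
    [[0,0,3.5],0],
    [[0,0,3.7],0],
    [[0,0,3.8],0],
    [[0,0,3.8],0],
  ],
)

```text
t: 11.8
eef_pos: [0.5456, -0.0961, 0.0504]
tool_rot: [0.0, -0.569, 0.822, 0.0]
contact_force: [-0.2, 0.9, -1.8]
gripper_width: 0.145
```

carry_out(
  deltas=[
    [[0,0,0.05],0],
    [[0,0,0.05],0],
    [[0,0,0.05],0],
    [[0,0,0.05],0],
  ],
)

```text
t: 12.3
eef_pos: [0.5458, -0.0959, 0.0502]
tool_rot: [0.001, -0.569, 0.822, 0.0]
contact_force: [-2.1, 2.0, 5.6]
gripper_width: 0.142
```

carry_out(
  deltas=[
    [[0,0,0],0],
    [[0,0,0],0],
    [[0,0,0],0],
    [[0,0,0],0],
    [[0,0,0],0],
  ],
  hand=0.45,
)

```text
t: 12.92
eef_pos: [0.5458, -0.0959, 0.0502]
tool_rot: [0.001, -0.57, 0.822, 0.0]
contact_force: [0.1, 0.2, 0.4]
gripper_width: 0.45
```

carry_out(
  deltas=[
    [[0,0,-0.5],0],
    [[0,0,-1.5],0],
    [[0,0,-3],0],
    [[0,0,-5],0],
    [[0,0,-7],0],
    [[0,0,-9],0],
    [[0,1.5,-11],0],
    [[0,4,-13],0],
    [[0,6,-14],0],
    [[0,6,-14],0],
  ],
)

```text
t: 14.18
eef_pos: [0.4893, -0.0746, 0.192]
tool_rot: [0.001, -0.57, 0.822, -0.001]
contact_force: [0.5, 0.1, -0.1]
gripper_width: 0.451
```

```bash
python3 - <<'E'
from h import *
b=shot('side');w=shot('wrist');o=readout.get_obs();c=get_calibration('wrist');print(o['t'],o['eef_pos'].round(4),o['contact_force'],o['gripper_width'])
for n in('side','wrist'):
    r=models.spot_in('disc_center',n)[0];print(n,r,px2w(n,r['centre'],.063).round(4))
B=cv2.resize(b[190:310,270:420],(500,400),interpolation=cv2.INTER_CUBIC)
cv2.imwrite('pics/end.png',np.hstack([B,w[:400,180:480]])[:,:,::-1])
E
```

```text
14.275 [ 0.4901 -0.0751  0.1909] [-0.09361619 -0.19577117  0.6252225 ] 0.45030296267371844
side {'centre': [247.0, 383.6], 'score': 0.94} [ 0.6616 -0.15    0.063 ]Traceback (most recent call last):
  File "<stdin>", line 4, in <module>
IndexError: list index out of range
```

```bash
python3 - <<'E'
from h import *
b=shot('side');w=shot('wrist')
B=cv2.resize(b[190:310,270:420],(500,400),interpolation=cv2.INTER_CUBIC)
cv2.imwrite('pics/end.png',np.hstack([B,w[:400,180:480]])[:,:,::-1])
E
```

```text
(no output)
```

View pics/end.png

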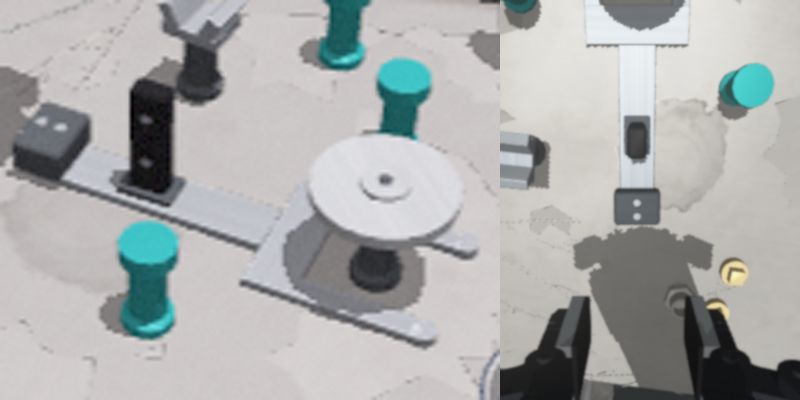

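The disc sits level on the grey pillar, with its hub at crop (386,181). The fork lies flat on the bench and the gripper is clear of it.

```bash
python3 - <<'E'
from h import *
print('hub',px2w('side',(190+181/3.333,270+386/3.333),.066),'pillar(side) .6648 -.1470')
print(bot.hand_in())
E
```

```text
hub [ 0.6649251 -0.1464883  0.066    ] pillar(side) .6648 -.1470
the job is handed in; nothing more can be done
None
```

I lifted the fork by its grip and carried the disc level to the grey flat-topped pillar. There I lowered the fork round the pillar, let go and backed off. The job was handed in at about 14.4 s of the 46 s allowed; the hand-in gave no verdict.

- **Final position:** in the side camera, the disc's hub is within about 1 mm of the pillar centre measured earlier with the same camera. The disc looks level in the last picture.
- **Fork:** it lies flat on the bench. The gripper had already cleared it, and the contact force on the tool read about zero.
- **Disagreements:** the top and side cameras put the pillar 4–6 mm apart, so I aimed between the two. The network's final disc reading was about 4 mm off, still well inside the 13 mm limit.
- **Failed check:** the last disc detection in the wrist camera found nothing, because the disc was out of its view.

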